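Make up the focusing and illuminator kits

TASK

Make up two kits from the stock in the middle of the bench: the long brass tube and the small gear go into the two-compartment tray, and the large gear, the prism cell and the mirror mount go into the three-compartment tray, one piece to a compartment in any order, each standing upright and flat on its compartment's floor. Set the pieces down, never drop them, and leave the short spare tube where it stands.

Things in the scene. Friction and masses are not known exactly. Their poses are not given: they have to be found in the camera images.
- tray_two: Grey metal kit tray with two open square compartments in one row, 164 x 84 mm, fixed to the bench. Origin: centre of its underside; x runs along the row, y across it, z up. Compartment centres at x = -40 and +40 mm, y = 0; each is 76 x 76 mm inside, walls 4 mm thick with their tops 12 mm above the bench, floor 3 mm above the bench. Lies to the left or right of the stock, its row pointing away from the robot to within 0.25 rad.
- tray_three: Grey metal kit tray with three open square compartments in one row, 244 x 84 mm, fixed to the bench. Origin: centre of its underside; x runs along the row, y across it, z up. Compartment centres at x = -80, 0 and +80 mm, y = 0; each is 76 x 76 mm inside, walls 4 mm thick with their tops 12 mm above the bench, floor 3 mm above the bench. Lies to the left or right of the stock, its row pointing away from the robot to within 0.25 rad.
- long_tube: Long lacquered brass body tube standing upright, 110 mm high, 30 mm diameter (thin collar 32 mm near the top), on a foot flange 40 mm diameter and 8 mm thick; dark bore showing on top. Origin: centre of its underside, z up; stands on the bench. About 0.16 kg.
- short_tube: Short brass tube, like the long one but only 60 mm high; same diameters. Spare, stays where it stands. Origin: centre of its underside, z up; stands on the bench.
- large_gear: Large bronze gear lying flat: toothed disc 58 mm diameter, 12 mm thick, with a plain upright hub of 22 mm diameter rising from its centre to 48 mm above the underside (hold it by the hub). Origin: centre of its underside, z up; stands on the bench. About 0.18 kg.
- small_gear: Small bronze gear lying flat: toothed disc 36 mm diameter, 12 mm thick, with a plain upright hub of 16 mm diameter rising to 48 mm above the underside (hold it by the hub). Origin: centre of its underside, z up; stands on the bench. About 0.09 kg.
- prism_cell: Black prism cell: square block 40 x 40 mm and 44 mm high, with a glass prism showing as a ridge on its top to 59 mm (hold it by the sides of the block). x and y axes are square to the side faces. Origin: centre of its underside, z up; stands on the bench. About 0.13 kg.
- mirror_mount: Cream enamel mirror mount: round foot 46 mm diameter, 10 mm thick, a 12 mm stem, and an upright round mirror holder, 44 mm diameter and 12 mm thick, centred 46 mm above the underside (top at 68 mm). The holder's flat faces look along the mount's x axis, so it is pinched 12 mm wide along x; its polished mirror faces -x. Origin: centre of its underside, z up; stands on the bench. About 0.12 kg.
There are look-alikes about, which are no part of the job. What is shaped like the small_gear but blue is not meant.

How it is judged:
By the outcome, as a careful person would: the job done as asked, in the order asked, and still so for the second after the job is handed in, with the robot touching nothing.
It also fails if it takes over 120 s, if anything falls off the work surface, if the arm or the gripper's body presses on something with over 40 N, if the wrist force passes 120 N, or if a joint passes its speed limit or range.

ROBOT

A 6-joint arm with a two-finger parallel gripper is mounted at the origin on the work surface. World frame = base frame: x ahead of the robot, y to its left, z up, the work surface at z = 0. Lengths are in mm, angles in rad, forces in N, time in s.
With the tool pointing down it reaches from about 275 to 750 mm from the base axis. Payload 10.2 kg.
Tool frame: the origin (TCP) lies midway between the tips of the shut fingers; the grasp point (between the pads) lies 19 mm behind it; z points along the fingers, y is the direction in which the jaws open and shut (so a half turn about z gives the same grasp; the last joint's range is limited). The gripper opens to 85 mm and grips with 20 to 120 N. Pads are 22 mm wide; open, the fingers measure 114 mm over their backs; the gripper's body (76 mm by 85 mm) begins 54 mm behind the grasp point. The pads swing forward as they close: fully open they stand 13 mm farther back than shut.
Start: joints at [0.99, 0.313, 1.498, -0, 1.331, -0.223], TCP at [183.875, 491.753, 231.294] pointing down, gripper open.
Joint ranges: [-2.94, 2.94], [-0.97, 2.17], [0.19, 2.56], [-1.23, 4.37], [0.02, 3.11], [-2.88, 2.88]. Speed limits (rad/s): [2.39, 2.39, 3.01, 3.14, 3.14, 3.14].

INTERFACE

Orientations are given as a unit quaternion [w, x, y, z].
In Python, from rig import sense, optics, ctrl gives the robot as it stands.
- The arm moves only by the tool play_rows, never from a script. Its argument "plan" is a list of rows, each a list of 7 numbers: the shift along the world's x, y, z in mm, then the turn, a rotation vector about the world's x, y, z in rad, then the opening, from -1 (shut) to 1 (fully open), so that 0 is half open. A call has 1 to 5 rows; each row shifts and turns the pose as measured when the row begins; what a row does not reach is not made up. A row lasts 1/12 s, in which the tool goes at most 41.7 mm and 7.16 degrees, less where a joint would pass 70% of its speed; a pose out of reach is approached as far as the arm can. A call is refused whole if a number of a shift passes 41.7 or a number of a turn 0.125, either way. A call with a gripper value outside its range is refused whole. The fingers move at their own pace and stop on an object; "grip_force" is the grip in N (left out, the last holds). Time passes only in rows, so rows that do not move let the fingers close. It gives the time, the measured TCP pose, the force and the opening at its end, in the units of the state.
- sense(): the state, without advancing time (a new reading comes with each control period).
- optics.capture(name): name is "scene" or "top"; returns a dict with "img" (384x512x3 uint8, blue, green, red), "fx", "fy", "cx", "cy" (pixels), "world_to_cam" (4x4, takes a point from world to camera coordinates). Camera axes: x right, y up, looking along -z (the intrinsics and any distortion apply to the point x, -y, -z); pixel columns grow to the right and rows downward; lengths in mm; the calibration is good to about 2 mm. A picture is of the moment at which its call begins. There is no depth.
- ctrl.finish_job(): hands the job in, once; it reports no verdict.
The state is a dict: "time_s": time; "joints": joint angles; "dq": joint speeds; "tau": joint torques, N m; "eef_pos": TCP position; "ee_rot": TCP orientation; "force": force on the tool from outside, world axes, zero at the start; "wrist_torque": the same for the moment, N m; "grip_width": opening from 0.0 (shut) to 1.0 (fully open).
Only numpy, scipy, OpenCV 4.12 (cv2) and the standard library are available. Lean on these libraries where they do the work, as an engineer would, in place of code of your own. Each camera call takes 0.05 s, during which the arm holds its last target. There are 200 camera calls.

## Working session

There is one attempt and no reset: what is moved stays moved. The work goes in short steps, Python scripts to look and compute and a tool call to move; the robot and the scene stay as the last step left them, time stands still between calls to the robot, and variables do not carry over. Pictures are saved under pics/ and viewed, about 12 in all and at most 16, crops included, and the job is handed in when it is done.

Besides the shell and the picture viewer there is one more tool, called after "Call:" as name(argument=value, ...), one argument or row to a line, values as JSON. play_rows: Moves the arm, as the interface text tells. Its arguments: {"type":"object","properties":{"plan":{"type":"array"},"grip_force":{"type":"number"}},"required":["plan"]}

```bash
ls; mkdir -p pics; python3 - <<'E'
from rig import sense, optics
import cv2
s=sense(); print({k:s[k] for k in('time_s','eef_pos','ee_rot','grip_width')})
for n in("scene","top"):
    c=optics.capture(n); cv2.imwrite(f"pics/{n}0.png",c["img"]); print(n,c["fx"],c["fy"],c["cx"],c["cy"],c["world_to_cam"],[k for k in c])
E
```

```text
pics
{'time_s': 0.0, 'eef_pos': array([183.70814912, 491.52050651, 230.74462597]), 'ee_rot': array([-2.66838872e-04,  1.77919328e-01,  9.84044862e-01, -5.91801005e-04]), 'grip_width': 0.9997445285965519}
scene 359.47799721361287 359.47799721361287 258.45058695147526 187.10805807060217 [[ 8.75084648e-01  4.83743790e-01  1.47920447e-02 -5.17922193e+02]
 [-3.96566452e-01  6.99192301e-01  5.94865678e-01  2.05907140e+02]
 [ 2.77420094e-01 -5.26423851e-01  8.03689007e-01 -9.46080884e+02]
 [ 0.00000000e+00  0.00000000e+00  0.00000000e+00  1.00000000e+00]] ['img', 'fx', 'fy', 'cx', 'cy', 'world_to_cam']
top 375.8977546146634 375.8977546146634 247.20766128921582 193.9967513816051 [[-1.48920274e-02 -9.99864971e-01 -6.94739944e-03  1.97897950e+01]
 [ 9.80473598e-01 -1.59650971e-02  1.96001632e-01 -5.52649223e+02]
 [-1.96086082e-01 -3.89288005e-03  9.80578959e-01 -8.70746450e+02]
 [ 0.00000000e+00  0.00000000e+00  0.00000000e+00  1.00000000e+00]] ['img', 'fx', 'fy', 'cx', 'cy', 'world_to_cam']
```

View pics/top0.png

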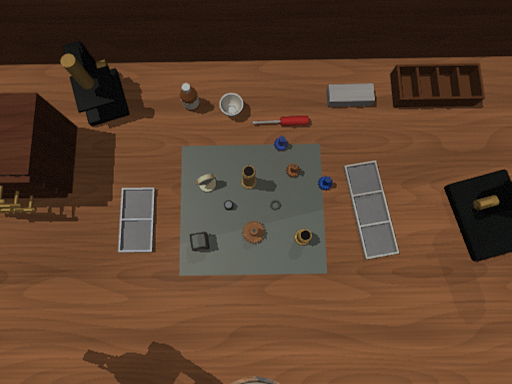

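View pics/scene0.png

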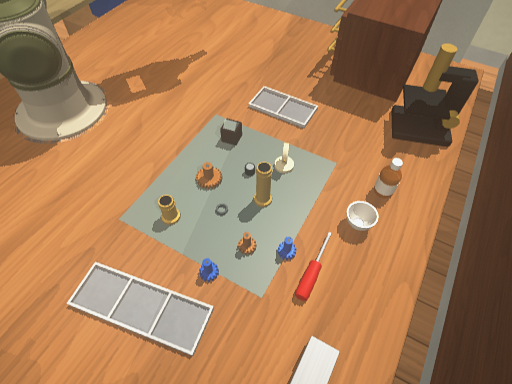

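```bash
cat > h.py <<'E'
import numpy as np, cv2
def ray(c,u,v):
    M=np.array(c["world_to_cam"]);R,t=M[:3,:3],M[:3,3]
    d=R.T@np.array([(u-c["cx"])/c["fx"],-(v-c["cy"])/c["fy"],-1.]); return -R.T@t,d
def onz(c,u,v,z):
    o,d=ray(c,u,v); return (o+d*(z-o[2])/d[2]).round(1)
def proj(c,p):
    M=np.array(c["world_to_cam"]);q=M[:3,:3]@np.array(p)+M[:3,3]
    return np.array([c["cx"]+c["fx"]*q[0]/-q[2],c["cy"]-c["fy"]*q[1]/-q[2]]).round(1)
E
python3 - <<'E'
from rig import optics; from h import *
c=optics.capture("top"); im=c["img"]
z=4
cv2.imwrite("pics/t1.png",cv2.resize(im[130:280,180:340],None,fx=z,fy=z,interpolation=cv2.INTER_CUBIC))
s=optics.capture("scene");
cv2.imwrite("pics/s1.png",cv2.resize(s["img"][110:290,115:345],None,fx=3.3,fy=3.3,interpolation=cv2.INTER_CUBIC))
print(ray(c,0,0)[0],ray(s,0,0)[0])
# trays: bright rim on wood => low saturation grey
hsv=cv2.cvtColor(im,cv2.COLOR_BGR2HSV)
m=((hsv[...,1]<45)&(hsv[...,2]>90)).astype(np.uint8)
for nm,x0,x1,y0,y1 in(("two",110,165,175,265),("three",338,405,150,270)):
    mm=np.zeros_like(m); mm[y0:y1,x0:x1]=m[y0:y1,x0:x1]
    cs,_=cv2.findContours(mm,cv2.RETR_EXTERNAL,cv2.CHAIN_APPROX_NONE)
    k=max(cs,key=cv2.contourArea); P=np.array([onz(c,*p[0],12.)[:2] for p in k],np.float32)
    r=cv2.minAreaRect(P); print(nm,r, cv2.boxPoints(r).round().tolist())
b,g,rr=[im[...,i].astype(int) for i in range(3)]
E
```

```text
[371.41142232   7.57431286 962.29328432] [ 797.3434714  -391.46658448  645.52884455]
two ((502.17669677734375, 295.7384033203125), (85.74110412597656, 164.493408203125), 89.6370849609375) [[420.0, 253.0], [584.0, 252.0], [585.0, 338.0], [420.0, 339.0]]
three ((519.5642700195312, -302.39739990234375), (244.8701171875, 86.37635040283203), 9.001090049743652) [[392.0, -279.0], [405.0, -364.0], [647.0, -326.0], [634.0, -241.0]]
```

View pics/t1.png

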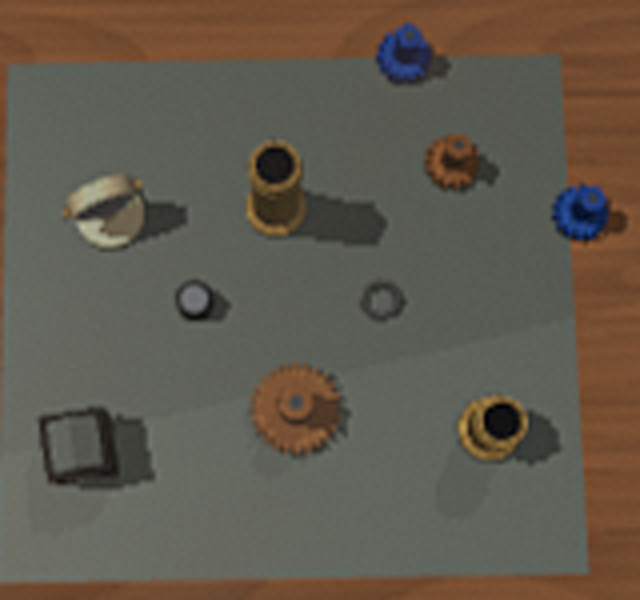

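View pics/s1.png

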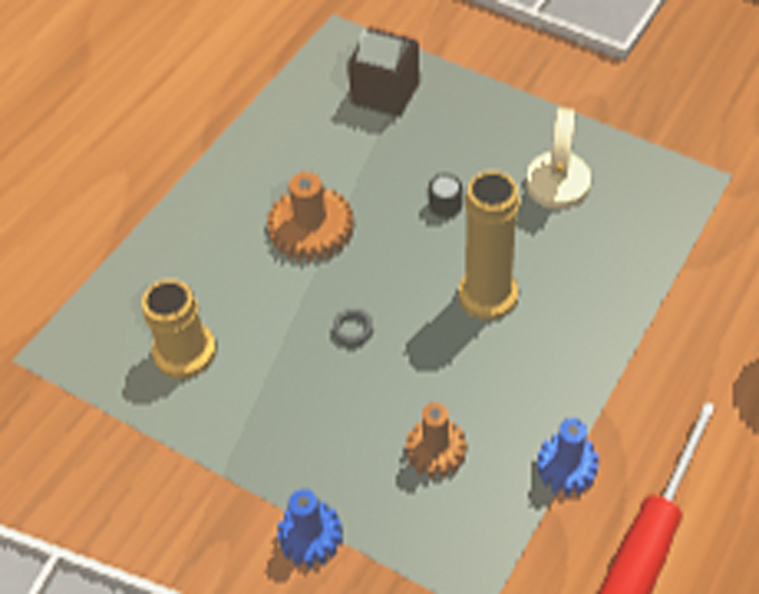

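```bash
python3 - <<'E'
from rig import optics; from h import *
c=optics.capture("top"); s=optics.capture("scene")
T=lambda x,y,z:onz(c,180+x/4-.375,130+y/4-.375,z)[:2]
S=lambda x,y,z:onz(s,115+x/3.3-.35,110+y/3.3-.35,z)[:2]
print("tube",T(275,166,110),S(492,188,110))
print("large",T(295,402,48),S(305,184,48))
print("small",T(459,147,48),S(434,411,48))
print("short",T(503,420,60),S(168,298,60))
print("blue",T(591,198,48),T(407,36,48),S(303,500,48),S(572,428,48))
print("foot",T(110,213,10),S(558,180,10))
print("mirror top line z=46 ends",T(65,212,46),T(140,183,46),"top68",T(98,183,68),S(564,112,68))
pr=[T(*p,44) for p in((40,417),(103,407),(117,475),(54,485))]; print("prism",pr,np.mean(pr,0), S(384,62,44))
print("small ring,cap",T(383,300,5),T(195,299,15))
# brown dark prism edges
for n,(a,b) in(("top",(pr[0],pr[1])),("r",(pr[1],pr[2])),("b",(pr[3],pr[2])),("l",(pr[0],pr[3]))):
    d=b-a;print(n,np.hypot(*d).round(1),np.degrees(np.arctan2(d[1],d[0])).round(1))
# tray check in scene view
for L,p in(("two",(502,296,0)),("three",(519,-302,9.0))):
    a=np.radians(p[2])
    n=82 if L=="two" else 122
    print(L,[proj(s,(p[0]+i*n*np.cos(a)-j*42*np.sin(a),p[1]+i*n*np.sin(a)+j*42*np.cos(a),12)).tolist() for i in(-1,1) for j in(-1,1)])
hsv=cv2.cvtColor(s["img"],cv2.COLOR_BGR2HSV); m=((hsv[...,1]<40)&(hsv[...,2]>110)).astype(np.uint8)
for nm,x0,x1,y0,y1 in(("two",245,322,85,130),("three",62,218,255,355)):
    mm=np.zeros_like(m); mm[y0:y1,x0:x1]=m[y0:y1,x0:x1]
    k=max(cv2.findContours(mm,cv2.RETR_EXTERNAL,cv2.CHAIN_APPROX_NONE)[0],key=cv2.contourArea)
    P=np.array([onz(s,*q[0],12.)[:2] for q in k],np.float32); print(nm,cv2.minAreaRect(P))
E
```

```text
tube [596.4   7.4] [597.5   7.5]
large [464.4  -2.5] [466.4  -3.8]
small [ 623.2 -108.5] [ 624.4 -108.1]
short [ 450.4 -126.6] [ 451.6 -125.5]
blue [ 588.8 -189.5] [697.  -78.2] [ 589.9 -190.4] [697.9 -79.2]
foot [593.  115.2] [597.  111.3]
mirror top line z=46 ends [585.8 139.3] [603.7  92.4] top68 [598.5 116.1] [592.2 120.4]
prism [array([458. , 153.3]), array([463.5, 114.9]), array([422.2, 106.1]), array([416.8, 144.2])] [440.125 129.625] [449.8 121.6]
small ring,cap [533.7 -60.9] [534.6  59.9]
top 38.8 -81.8
r 42.2 -168.0
b 38.5 -81.9
l 42.2 -167.5
two [[248.1, 102.6], [263.2, 85.2], [304.4, 124.2], [317.6, 104.9]]
three [[66.2, 301.3], [94.7, 259.9], [191.4, 352.6], [212.7, 304.4]]
two ((504.22650146484375, 288.945068359375), (92.22535705566406, 166.6752166748047), 89.66068267822266)
three ((522.3222045898438, -304.4986877441406), (245.81396484375, 85.00823211669922), 8.748819351196289)
```

Call:
play_rows(
  plan=[
    [27, -31, 0, 0, 0, 0.05, 1],
    [27, -31, 0, 0, 0, 0.05, 1],
    [27, -31, 0, 0, 0, 0.05, 1],
    [27, -31, 0, 0, 0, 0.05, 1],
    [27, -31, 0, 0, 0, 0.05, 1],
  ],
  grip_force=40,
)

```text
time_s: 0.72
eef_pos: [316.9, 335.6, 230.5]
ee_rot: [-0.001, 0.043, 0.999, 0.0]
force: [0.3, 1.0, 0.4]
grip_width: 1.0
```

Call:
play_rows(
  plan=[
    [28, -31, -5, 0, 0, 0.043, 1],
    [28, -31, -5, 0, 0, 0.043, 1],
    [28, -31, -5, 0, 0, 0, 1],
    [28, -31, -5, 0, 0, 0, 1],
    [28, -31, -5, 0, 0, 0, 1],
  ],
)

```text
time_s: 1.13
eef_pos: [454.5, 180.3, 207.6]
ee_rot: [0.001, -0.004, 1.0, 0.001]
force: [-0.2, 1.1, 0.3]
grip_width: 1.001
```

Call:
play_rows(
  plan=[
    [28, -33, -5, 0, 0, 0, 1],
    [28, -33, -5, 0, 0, 0, 1],
    [28, -33, -5, 0, 0, 0, 1],
    [28, -33, -5, 0, 0, 0, 1],
    [20, -25, -5, 0, 0, 0, 1],
  ],
)

```text
time_s: 1.55
eef_pos: [581.7, 25.4, 183.2]
ee_rot: [0.002, -0.003, 1.0, 0.001]
force: [-0.0, 0.4, -0.4]
grip_width: 0.999
```

Call:
play_rows(
  plan=[
    [10, -12, -8, 0, 0, 0, 1],
    [5, -6, -8, 0, 0, 0, 1],
    [0, 0, -6, 0, 0, 0, 1],
    [0, 0, 0, 0, 0, 0, 1],
  ],
)

```text
time_s: 1.88
eef_pos: [599.2, 1.0, 157.2]
ee_rot: [0.001, 0.0, 1.0, 0.001]
force: [-0.3, -0.3, -0.3]
grip_width: 1.005
```

```bash
python3 - <<'E'
from rig import optics; from h import *
c=optics.capture("top"); s=optics.capture("scene")
cv2.imwrite("pics/g1.png",np.hstack([cv2.resize(c["img"][110:230,190:320],None,fx=3,fy=3,interpolation=3),cv2.resize(s["img"][60:230,190:330],(390,360),interpolation=3)]))
E
```

```text
(no output)
```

View pics/g1.png

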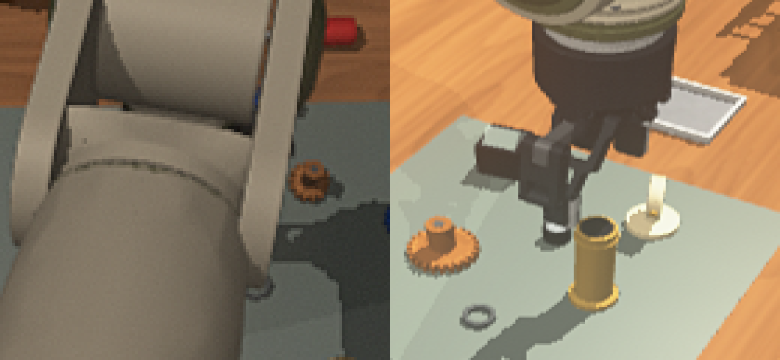

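Call:
play_rows(
  plan=[
    [-2, 6, 0, 0, 0, 0, 1],
    [0, 0, 0, 0, 0, 0, 1],
  ],
)

```text
time_s: 2.15
eef_pos: [596.8, 9.9, 160.0]
ee_rot: [0.002, -0.001, 1.0, 0.001]
force: [1.3, 0.1, 1.3]
grip_width: 1.002
```

Call:
play_rows(
  plan=[
    [0, -1, -25, 0, 0, 0, 1],
    [0, 0, -30, 0, 0, 0, 1],
    [0, 0, -25, 0, 0, 0, 1],
    [0, 0, -16, 0, 0, 0, 1],
    [0, 0, -4, 0, 0, 0, 1],
  ],
)

```text
time_s: 2.57
eef_pos: [597.3, 13.9, 62.7]
ee_rot: [0.008, -0.005, 1.0, 0.0]
force: [-1.0, -1.3, 0.0]
grip_width: 1.003
```

Call:
play_rows(
  plan=[
    [0, 0, 0, 0, 0, 0, 0],
    [0, 0, 0, 0, 0, 0, -1],
    [0, 0, 0, 0, 0, 0, -1],
    [0, 0, 0, 0, 0, 0, -1],
    [0, 0, 0, 0, 0, 0, -1],
  ],
)

```text
time_s: 2.98
eef_pos: [598.5, 15.3, 66.9]
ee_rot: [0.011, -0.006, 1.0, -0.0]
force: [-0.2, -0.7, -1.4]
grip_width: 0.331
```

Call:
play_rows(
  plan=[
    [0, 0, 0, 0, 0.01, -0.006, -1],
    [0, 0, 5, 0, 0.01, -0.006, -1],
    [0, 0, 15, 0, 0, 0, -1],
    [0, 0, 25, 0, 0, 0, -1],
    [0, 0, 25, 0, 0, 0, -1],
  ],
)

```text
time_s: 3.4
eef_pos: [595.8, 15.6, 135.8]
ee_rot: [-0.006, 0.002, 1.0, 0.0]
force: [0.9, -0.7, -1.6]
grip_width: 0.332
```

```bash
cat >> h.py <<'E'
def st():
    from rig import sense
    s=sense(); w,x,y,z=s["ee_rot"]; k=np.sign(y)
    print("t%.1f"%s["time_s"],"pos",np.round(s["eef_pos"],1),"fix ax,ay,az",np.round([-2*z*k,2*w*k,2*x*k],3),"F",np.round(s["force"],1),"w",round(s["grip_width"]*85,1),"q6",np.round(s["joints"],2)[5])
E
python3 -c "
from h import *
st()"
```

```text
t3.4 pos [595.8  15.6 135.8] fix ax,ay,az [-0.001 -0.012  0.003] F [ 0.9 -0.7 -1.6] w 28.3 q6 -1.74
```

Call:
play_rows(
  plan=[
    [0, 5, 30, 0, -0.006, 0, -1],
    [-5, 25, 5, 0, -0.006, 0, -1],
    [-7, 35, 0, 0, 0, 0, -1],
    [-7, 35, 0, 0, 0, 0, -1],
    [-7, 35, 0, 0, 0, 0, -1],
  ],
)

```text
time_s: 3.82
eef_pos: [572.2, 148.0, 181.3]
ee_rot: [0.005, 0.008, 1.0, -0.001]
force: [1.0, 0.8, -2.2]
grip_width: 0.331
```

Call:
play_rows(
  plan=[
    [-7, 35, 0, 0, 0, 0, -1],
    [-7, 35, 0, 0, 0, 0, -1],
    [-7, 35, 0, 0, 0, 0, -1],
    [-4, 20, -5, 0, 0, 0, -1],
    [0, 0, 0, 0, 0, 0, -1],
  ],
)

```text
time_s: 4.23
eef_pos: [543.0, 284.6, 179.2]
ee_rot: [0.005, 0.007, 1.0, -0.0]
force: [-0.5, 0.6, -1.5]
grip_width: 0.33
```

```bash
python3 -c "
from h import *
st()"
```

```text
t4.2 pos [543.  284.6 179.2] fix ax,ay,az [0.001 0.009 0.013] F [-0.5  0.6 -1.5] w 28.1 q6 -1.26
```

Call:
play_rows(
  plan=[
    [0, 10, -30, 0, 0.009, 0.013, -1],
    [0, 0, -30, 0, 0, 0, -1],
    [0, 0, -25, 0, 0, 0, -1],
    [0, 0, -5, 0, 0, 0, -1],
    [0, 0, 0, 0, 0, 0, -1],
  ],
)

```text
time_s: 4.65
eef_pos: [543.6, 295.5, 89.8]
ee_rot: [0.002, -0.001, 1.0, -0.0]
force: [-0.1, -0.1, -1.5]
grip_width: 0.331
```

```bash
python3 - <<'E'
from h import *; from rig import optics
st()
s=optics.capture("scene"); c=optics.capture("top")
cv2.imwrite("pics/p1.png",np.hstack([cv2.resize(s["img"][40:150,220:350],None,fx=3,fy=3,interpolation=3),cv2.resize(c["img"][160:270,90:220],None,fx=3,fy=3,interpolation=3)]))
E
```

```text
t4.7 pos [543.6 295.5  89.8] fix ax,ay,az [ 0.001  0.003 -0.001] F [-0.1 -0.1 -1.5] w 28.1 q6 -1.26
```

View pics/p1.png

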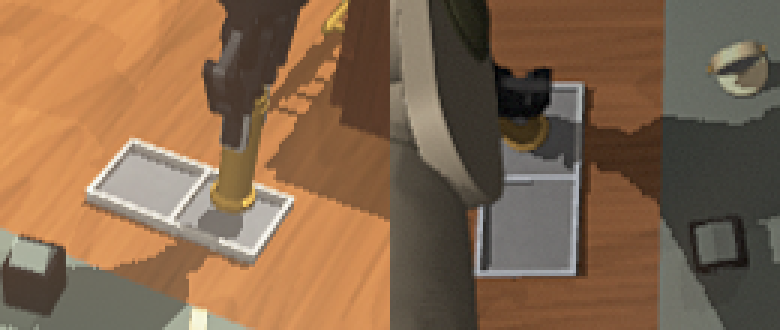

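Call:
play_rows(
  plan=[
    [0, 0, -8, 0, 0.003, 0, -1],
    [0, 0, -4, 0, 0, 0, -1],
    [0, 0, 0, 0, 0, 0, -1],
  ],
)

```text
time_s: 5.0
eef_pos: [546.4, 295.6, 82.7]
ee_rot: [0.004, -0.0, 1.0, 0.001]
force: [-0.8, 0.1, -2.6]
grip_width: 0.332
```

Call:
play_rows(
  plan=[
    [0, 0, -3, 0, 0, 0, -1],
    [0, 0, 0, 0, 0, 0, -1],
  ],
)

```text
time_s: 5.17
eef_pos: [547.0, 295.6, 80.5]
ee_rot: [0.005, 0.0, 1.0, 0.001]
force: [0.2, 0.0, -2.2]
grip_width: 0.33
```

Call:
play_rows(
  plan=[
    [-3, 0, -5, 0, 0.005, 0, -1],
    [0, 0, -3, 0, 0.003, 0, -1],
    [0, 0, 0, 0, 0, 0, -1],
  ],
)

```text
time_s: 5.42
eef_pos: [543.9, 295.7, 72.4]
ee_rot: [0.001, 0.0, 1.0, 0.001]
force: [0.1, -0.4, -0.8]
grip_width: 0.332
```

Call:
play_rows(
  plan=[
    [0, 0, -2, 0, 0, 0, -1],
    [0, 0, 0, 0, 0, 0, -1],
  ],
)

```text
time_s: 5.58
eef_pos: [543.9, 295.8, 70.1]
ee_rot: [0.001, -0.0, 1.0, 0.001]
force: [0.0, 0.7, -1.3]
grip_width: 0.332
```

Call:
play_rows(
  plan=[
    [0, 0, -1.5, 0, 0, 0, -1],
    [0, 0, 0, 0, 0, 0, -1],
  ],
)

```text
time_s: 5.75
eef_pos: [544.6, 296.0, 70.4]
ee_rot: [0.002, -0.0, 1.0, 0.002]
force: [-0.2, 0.4, -1.3]
grip_width: 0.332
```

Call:
play_rows(
  plan=[
    [0, 0, -1.5, 0, 0, 0, -1],
    [0, 0, 0, 0, 0, 0, -1],
  ],
)

```text
time_s: 5.92
eef_pos: [545.2, 296.2, 70.1]
ee_rot: [0.004, -0.0, 1.0, 0.002]
force: [0.3, 0.4, -2.6]
grip_width: 0.332
```

Call:
play_rows(
  plan=[
    [-1, 0, -3, 0, 0.004, 0, -1],
    [0, 0, -1, 0, 0, 0, -1],
  ],
)

```text
time_s: 6.08
eef_pos: [545.9, 296.6, 69.9]
ee_rot: [0.004, -0.0, 1.0, 0.003]
force: [-1.0, -0.8, 0.5]
grip_width: 0.332
```

Call:
play_rows(
  plan=[
    [0, 0, -2, 0, 0, 0, -1],
    [0, 0, -1, 0, 0, 0, -1],
  ],
)

```text
time_s: 6.25
eef_pos: [546.3, 296.7, 69.9]
ee_rot: [0.005, -0.0, 1.0, 0.003]
force: [-4.0, -1.3, 6.3]
grip_width: 0.334
```

Call:
play_rows(
  plan=[
    [0, 0, 0, 0, 0, 0, 0],
    [0, 0, 0, 0, 0, 0, 0.5],
    [0, 0, 0, 0, 0, 0, 1],
    [0, 0, 0, 0, 0, 0, 1],
    [0, 0, 0, 0, 0, 0, 1],
  ],
)

```text
time_s: 6.67
eef_pos: [546.5, 296.8, 69.4]
ee_rot: [0.005, -0.0, 1.0, 0.003]
force: [1.0, -0.5, 0.6]
grip_width: 0.994
```

Call:
play_rows(
  plan=[
    [0, 0, 15, 0, 0, 0, 1],
    [0, 0, 30, 0, 0, 0, 1],
    [0, 0, 40, 0, 0, 0, 1],
    [0, 0, 20, 0, 0, 0, 1],
    [0, 0, 0, 0, 0, 0, 1],
  ],
)

```text
time_s: 7.08
eef_pos: [544.5, 296.0, 175.4]
ee_rot: [0.002, -0.0, 1.0, 0.002]
force: [-0.1, -0.5, 0.5]
grip_width: 0.997
```

```bash
python3 -c "
from h import *
st()"
```

```text
t7.1 pos [544.5 296.  175.4] fix ax,ay,az [-0.004  0.004 -0.001] F [-0.1 -0.5  0.5] w 84.7 q6 -1.26
```

Call:
play_rows(
  plan=[
    [7, -37, 0, 0, 0.004, 0, 1],
    [7, -37, 0, 0, 0, 0, 1],
    [7, -37, 0, 0, 0, 0, 1],
    [7, -37, 0, 0, 0, 0, 1],
    [7, -37, 0, 0, 0, 0, 1],
  ],
)

```text
time_s: 7.5
eef_pos: [577.5, 111.4, 172.8]
ee_rot: [-0.0, -0.006, 1.0, 0.003]
force: [0.6, -0.1, -0.1]
grip_width: 1.0
```

Call:
play_rows(
  plan=[
    [8, -37, -5, 0, 0, 0, 1],
    [8, -37, -5, 0, 0, 0, 1],
    [8, -37, -10, 0, 0, 0, 1],
    [8, -37, -10, 0, 0, 0, 1],
    [8, -30, -10, 0, 0, 0, 1],
  ],
)

```text
time_s: 7.92
eef_pos: [617.1, -76.7, 128.2]
ee_rot: [-0.001, -0.006, 1.0, 0.003]
force: [-0.5, 0.5, -0.2]
grip_width: 0.997
```

Call:
play_rows(
  plan=[
    [4, -15, -20, 0, 0, 0, 1],
    [0, 0, 0, 0, 0, 0, 1],
    [0, 0, 0, 0, 0, 0, 1],
  ],
)

```text
time_s: 8.17
eef_pos: [619.9, -99.0, 101.9]
ee_rot: [-0.004, -0.002, 1.0, 0.004]
force: [-0.5, 0.9, 0.8]
grip_width: 0.999
```

```bash
python3 -c "
from h import *
st()"
```

```text
t8.2 pos [619.9 -99.  101.9] fix ax,ay,az [-0.008 -0.007 -0.004] F [-0.5  0.9  0.8] w 85.0 q6 -1.92
```

Call:
play_rows(
  plan=[
    [4, -8, -15, -0.008, -0.007, 0, 1],
    [0, 0, -25, 0, 0, 0, 1],
    [0, 0, -20, 0, 0, 0, 1],
    [0, 0, -3, 0, 0, 0, 1],
    [0, 0, 0, 0, 0, 0, 1],
  ],
)

```text
time_s: 8.58
eef_pos: [624.4, -101.9, 39.3]
ee_rot: [0.001, -0.004, 1.0, -0.0]
force: [0.3, -0.4, -0.1]
grip_width: 0.997
```

```bash
python3 - <<'E'
from h import *; from rig import optics
st()
s=optics.capture("scene")
cv2.imwrite("pics/g2.png",cv2.resize(s["img"][140:300,180:320],None,fx=3.5,fy=3.5,interpolation=3))
E
```

```text
t8.6 pos [ 624.4 -101.9   39.3] fix ax,ay,az [ 0.001  0.003 -0.008] F [ 0.3 -0.4 -0.1] w 84.7 q6 -1.93
```

View pics/g2.png

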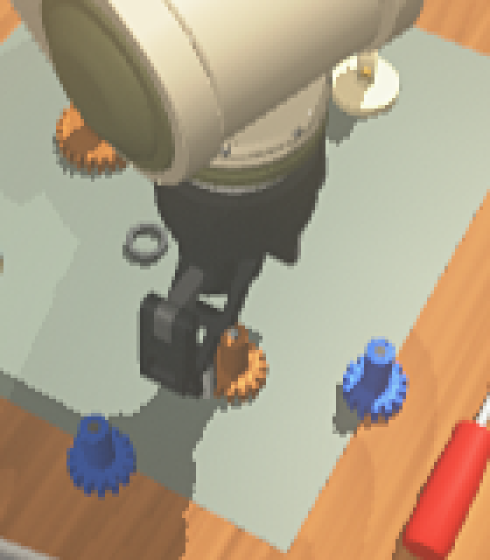

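Call:
play_rows(
  plan=[
    [0, -6, -15, 0, 0, 0, 1],
    [0, 0, -6, 0, 0, 0, 1],
    [0, 0, 0, 0, 0, 0, 0.5],
  ],
)

```text
time_s: 8.88
eef_pos: [626.1, -107.5, 20.6]
ee_rot: [0.004, -0.005, 1.0, -0.001]
force: [0.9, 0.1, -0.2]
grip_width: 0.889
```

Call:
play_rows(
  plan=[
    [0, 0, 0, 0, 0, 0, -1],
    [0, 0, 0, 0, 0, 0, -1],
    [0, 0, 0, 0, 0, 0, -1],
    [0, 0, 0, 0, 0, 0, -1],
    [0, 0, 0, 0, 0, 0, -1],
  ],
)

```text
time_s: 9.3
eef_pos: [626.8, -108.0, 21.9]
ee_rot: [0.005, -0.005, 1.0, -0.002]
force: [-0.3, 0.0, -2.2]
grip_width: 0.169
```

```bash
python3 -c "
from h import *
st()"
```

```text
t9.3 pos [ 626.8 -108.    21.9] fix ax,ay,az [ 0.003  0.01  -0.01 ] F [-0.3  0.  -2.2] w 14.4 q6 -1.94
```

Call:
play_rows(
  plan=[
    [0, 0, 10, 0, 0.01, -0.01, -1],
    [0, 0, 30, 0, 0, 0, -1],
    [0, 0, 40, 0, 0, 0, -1],
    [-5, 15, 30, 0, 0, 0, -1],
    [-15, 36, 5, 0, 0, 0, -1],
  ],
)

```text
time_s: 9.72
eef_pos: [605.3, -60.3, 138.1]
ee_rot: [-0.003, 0.003, 1.0, -0.001]
force: [1.6, 0.6, -0.6]
grip_width: 0.171
```

Call:
play_rows(
  plan=[
    [-15, 37, 0, 0, 0, 0, -1],
    [-15, 37, 0, 0, 0, 0, -1],
    [-15, 37, 0, 0, 0, 0, -1],
    [-15, 37, 0, 0, 0, 0, -1],
    [-15, 37, 0, 0, 0, 0, -1],
  ],
)

```text
time_s: 10.13
eef_pos: [527.4, 129.7, 142.6]
ee_rot: [0.002, 0.006, 1.0, -0.002]
force: [-0.1, -0.0, -0.1]
grip_width: 0.171
```

```bash
python3 -c "
from h import *
st()"
```

```text
t10.1 pos [527.4 129.7 142.6] fix ax,ay,az [0.003 0.003 0.013] F [-0.1 -0.  -0.1] w 14.6 q6 -1.53
```

Call:
play_rows(
  plan=[
    [-15, 37, 0, 0, 0, 0.013, -1],
    [-15, 37, 0, 0, 0, 0, -1],
    [-15, 37, 0, 0, 0, 0, -1],
    [-15, 35, 0, 0, 0, 0, -1],
    [-4, 10, 0, 0, 0, 0, -1],
  ],
)

```text
time_s: 10.55
eef_pos: [456.5, 296.0, 144.0]
ee_rot: [0.002, -0.002, 1.0, -0.001]
force: [0.3, -0.3, -1.2]
grip_width: 0.172
```

Call:
play_rows(
  plan=[
    [0, 0, 0, 0, 0, 0, -1],
    [0, 0, 0, 0, 0, 0, -1],
  ],
)

```text
time_s: 10.72
eef_pos: [455.2, 298.1, 144.1]
ee_rot: [0.002, -0.004, 1.0, -0.001]
force: [-0.0, -0.3, -0.8]
grip_width: 0.166
```

```bash
python3 -c "
from h import *
st()"
```

```text
t10.7 pos [455.2 298.1 144.1] fix ax,ay,az [ 0.002  0.005 -0.009] F [-0.  -0.3 -0.8] w 14.1 q6 -1.21
```

Call:
play_rows(
  plan=[
    [7, -2, -25, 0, 0.005, -0.009, -1],
    [0, 0, -35, 0, 0, 0, -1],
    [0, 0, -30, 0, 0, 0, -1],
    [0, 0, -10, 0, 0, 0, -1],
    [0, 0, -3, 0, 0, 0, -1],
  ],
)

```text
time_s: 11.13
eef_pos: [467.6, 289.6, 39.7]
ee_rot: [0.003, 0.004, 1.0, -0.0]
force: [-0.2, 0.7, 0.8]
grip_width: 0.172
```

```bash
python3 -c "
from h import *
st()"
```

```text
t11.1 pos [467.6 289.6  39.7] fix ax,ay,az [0.    0.007 0.007] F [-0.2  0.7  0.8] w 14.6 q6 -1.22
```

Call:
play_rows(
  plan=[
    [-3, 5, -6, 0, 0.007, 0, -1],
    [0, 0, -4, 0, 0, 0, -1],
    [0, 0, 0, 0, 0, 0, -1],
  ],
)

```text
time_s: 11.38
eef_pos: [466.2, 292.3, 29.3]
ee_rot: [-0.0, 0.006, 1.0, -0.0]
force: [-0.4, 0.2, -0.1]
grip_width: 0.17
```

Call:
play_rows(
  plan=[
    [0, 0, -3, 0, 0, 0, -1],
    [0, 0, 0, 0, 0, 0, -1],
  ],
)

```text
time_s: 11.55
eef_pos: [467.2, 292.2, 27.3]
ee_rot: [0.001, 0.006, 1.0, 0.0]
force: [-0.1, 0.4, -1.7]
grip_width: 0.167
```

Call:
play_rows(
  plan=[
    [-3, 2, -2.5, 0, 0, 0, -1],
    [0, 0, -1, 0, 0, 0, -1],
  ],
)

```text
time_s: 11.72
eef_pos: [464.6, 294.6, 24.8]
ee_rot: [0.002, 0.006, 1.0, 0.0]
force: [-2.4, -0.7, 3.1]
grip_width: 0.173
```

Call:
play_rows(
  plan=[
    [0, 0, -2, 0, 0, 0, -1],
    [0, 0, -1, 0, 0, 0, -1],
  ],
)

```text
time_s: 11.88
eef_pos: [464.8, 294.8, 24.8]
ee_rot: [0.002, 0.005, 1.0, 0.0]
force: [-1.9, -3.0, 2.6]
grip_width: 0.171
```

Contact on the floor at z≈24.8 as expected; release and rise.

Call:
play_rows(
  plan=[
    [0, 0, 0, 0, 0, 0, -0.3],
    [0, 0, 0, 0, 0, 0, 0.3],
    [0, 0, 0, 0, 0, 0, 0.3],
    [0, 0, 0, 0, 0, 0, 0.3],
    [0, 0, 15, 0, 0, 0, 0.3],
  ],
)

```text
time_s: 12.3
eef_pos: [464.0, 294.9, 38.8]
ee_rot: [0.002, 0.005, 1.0, -0.0]
force: [-0.9, 0.1, 0.0]
grip_width: 0.653
```

Call:
play_rows(
  plan=[
    [0, 0, 30, 0, 0, 0, 0.5],
    [0, 0, 40, 0, 0, 0, 1],
    [0, 0, 40, 0, 0, 0, 1],
    [0, -20, 10, 0, 0, 0, 1],
    [0, -37, 0, 0, 0, 0, 1],
  ],
)

```text
time_s: 12.72
eef_pos: [462.7, 240.3, 164.5]
ee_rot: [0.002, 0.002, 1.0, 0.0]
force: [1.3, -0.8, -0.8]
grip_width: 1.0
```

Call:
play_rows(
  plan=[
    [0, -38, -3, 0, 0, 0, 1],
    [0, -38, -3, 0, 0, 0, 1],
    [0, -38, -3, 0, 0, 0, 1],
    [0, -38, -3, 0, 0, 0, 1],
    [0, -38, -3, 0, 0, 0, 1],
  ],
)

```text
time_s: 13.13
eef_pos: [462.2, 44.4, 151.8]
ee_rot: [0.006, -0.001, 1.0, 0.001]
force: [1.4, 0.4, 0.7]
grip_width: 1.001
```

```bash
python3 -c "
from h import *
st()"
```

```text
t13.1 pos [462.2  44.4 151.8] fix ax,ay,az [-0.001  0.012 -0.002] F [1.4 0.4 0.7] w 85.0 q6 -1.73
```

Call:
play_rows(
  plan=[
    [3, -30, -10, 0, 0.012, 0, 1],
    [0, -12, -20, 0, 0, 0, 1],
    [0, 0, -25, 0, 0, 0, 1],
    [0, 0, -15, 0, 0, 0, 1],
    [0, 0, 0, 0, 0, 0, 1],
  ],
)

```text
time_s: 13.55
eef_pos: [465.5, -7.7, 80.0]
ee_rot: [0.002, 0.004, 1.0, -0.0]
force: [-0.9, 0.3, 0.6]
grip_width: 1.004
```

```bash
python3 -c "
from h import *
st()"
```

```text
t13.6 pos [465.5  -7.7  80. ] fix ax,ay,az [0.001 0.004 0.008] F [-0.9  0.3  0.6] w 85.3 q6 -1.83
```

Call:
play_rows(
  plan=[
    [0, 4, -20, 0, 0.004, 0.008, 1],
    [0, 0, -20, 0, 0, 0, 1],
    [0, 0, -12, 0, 0, 0, 1],
    [0, 0, -5, 0, 0, 0, 1],
    [0, 0, 0, 0, 0, 0, 1],
  ],
)

```text
time_s: 13.97
eef_pos: [467.3, -3.3, 23.8]
ee_rot: [0.002, -0.001, 1.0, -0.001]
force: [-0.6, 0.8, 0.1]
grip_width: 1.0
```

```bash
python3 -c "
from h import *
st()"
```

```text
t14.0 pos [467.3  -3.3  23.8] fix ax,ay,az [ 0.001  0.003 -0.001] F [-0.6  0.8  0.1] w 85.0 q6 -1.83
```

Call:
play_rows(
  plan=[
    [-1, 0, -5, 0, 0, 0, 0],
    [0, 0, 0, 0, 0, 0, -1],
    [0, 0, 0, 0, 0, 0, -1],
    [0, 0, 0, 0, 0, 0, -1],
    [0, 0, 0, 0, 0, 0, -1],
  ],
)

```text
time_s: 14.38
eef_pos: [468.1, -3.4, 21.7]
ee_rot: [0.004, -0.001, 1.0, -0.001]
force: [0.3, -0.1, -0.4]
grip_width: 0.296
```

Call:
play_rows(
  plan=[
    [0, 0, 0, 0, 0, 0, -1],
  ],
)

```text
time_s: 14.47
eef_pos: [468.3, -3.4, 22.2]
ee_rot: [0.005, -0.001, 1.0, -0.001]
force: [-0.3, -0.8, -2.2]
grip_width: 0.243
```

```bash
python3 -c "
from h import *
st()"
```

```text
t14.5 pos [468.3  -3.4  22.2] fix ax,ay,az [ 0.003  0.009 -0.002] F [-0.3 -0.8 -2.2] w 20.7 q6 -1.83
```

Call:
play_rows(
  plan=[
    [0, 0, 8, 0, 0.009, 0, -1],
    [0, 0, 30, 0, 0, 0, -1],
    [0, 0, 40, 0, 0, 0, -1],
    [2, -10, 40, 0, 0, 0, -1],
    [7, -37, 5, 0, 0, 0, -1],
  ],
)

```text
time_s: 14.88
eef_pos: [473.3, -46.7, 148.2]
ee_rot: [-0.005, -0.004, 1.0, 0.0]
force: [1.9, -0.5, -1.1]
grip_width: 0.245
```

Call:
play_rows(
  plan=[
    [7, -37, 0, 0, 0, 0, -1],
    [7, -37, 0, 0, 0, 0, -1],
    [7, -37, 0, 0, 0, 0, -1],
    [7, -37, 0, 0, 0, 0, -1],
    [7, -37, 0, 0, 0, 0, -1],
  ],
)

```text
time_s: 15.3
eef_pos: [509.3, -238.8, 153.3]
ee_rot: [-0.001, -0.006, 1.0, -0.002]
force: [-0.5, 1.0, -1.3]
grip_width: 0.243
```

```bash
python3 -c "
from h import *
st()"
```

```text
t15.3 pos [ 509.3 -238.8  153.3] fix ax,ay,az [ 0.003 -0.002 -0.012] F [-0.5  1.  -1.3] w 20.6 q6 -2.23
```

Call:
play_rows(
  plan=[
    [8, -35, 0, 0, 0, 0, -1],
    [4, -20, -15, 0, 0, -0.012, -1],
    [0, -3, -25, 0, 0, 0, -1],
    [0, 0, -25, 0, 0, 0, -1],
    [0, 0, -10, 0, 0, 0, -1],
  ],
)

```text
time_s: 15.72
eef_pos: [521.3, -309.4, 77.4]
ee_rot: [0.002, 0.005, 1.0, -0.005]
force: [0.5, -0.4, -1.7]
grip_width: 0.244
```

Call:
play_rows(
  plan=[
    [0, 0, 0, 0, 0, 0, -1],
  ],
)

```text
time_s: 15.8
eef_pos: [520.4, -308.8, 75.2]
ee_rot: [-0.0, 0.005, 1.0, -0.003]
force: [0.5, 1.0, -2.4]
grip_width: 0.242
```

```bash
python3 -c "
from h import *
st()"
```

```text
t15.8 pos [ 520.4 -308.8   75.2] fix ax,ay,az [ 0.006 -0.     0.01 ] F [ 0.5  1.  -2.4] w 20.6 q6 -2.29
```

Call:
play_rows(
  plan=[
    [0, 5, -12, 0.006, 0, 0.01, -1],
    [0, 0, -15, 0, 0, 0, -1],
    [0, 0, -6, 0, 0, 0, -1],
    [0, 0, 0, 0, 0, 0, -1],
  ],
)

```text
time_s: 16.13
eef_pos: [521.6, -302.1, 43.2]
ee_rot: [0.001, -0.002, 1.0, -0.001]
force: [-0.3, 0.1, -1.3]
grip_width: 0.238
```

```bash
python3 - <<'E'
from h import *; from rig import optics
st()
s=optics.capture("scene"); c=optics.capture("top")
cv2.imwrite("pics/p2.png",np.hstack([cv2.resize(s["img"][200:360,50:230],None,fx=2.5,fy=2.5,interpolation=3),cv2.resize(c["img"][140:300,300:430],None,fx=2.5,fy=2.5,interpolation=3)]))
E
```

```text
t16.1 pos [ 521.6 -302.1   43.2] fix ax,ay,az [ 0.001  0.003 -0.004] F [-0.3  0.1 -1.3] w 20.3 q6 -2.29
```

View pics/p2.png

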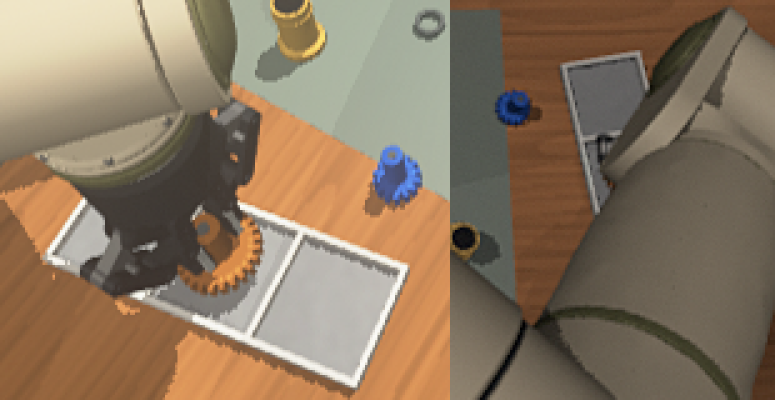

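Call:
play_rows(
  plan=[
    [0, -1, -8, 0, 0, 0, -1],
    [0, 0, -4, 0, 0, 0, -1],
    [0, 0, -1, 0, 0, 0, -1],
  ],
)

```text
time_s: 16.48
eef_pos: [523.2, -304.3, 32.9]
ee_rot: [0.004, -0.002, 1.0, -0.003]
force: [0.1, -0.1, -0.8]
grip_width: 0.243
```

Call:
play_rows(
  plan=[
    [0, 0, -3, 0, 0, 0, -1],
    [0, 0, -1, 0, 0, 0, -1],
  ],
)

```text
time_s: 16.65
eef_pos: [523.3, -304.4, 28.8]
ee_rot: [0.004, -0.002, 1.0, -0.003]
force: [-0.1, -0.7, -1.9]
grip_width: 0.238
```

Call:
play_rows(
  plan=[
    [-2, 1, -2.5, 0.006, 0.008, 0, -1],
    [0, 0, -1.5, 0, 0, 0, -1],
  ],
)

```text
time_s: 16.82
eef_pos: [520.9, -303.3, 25.0]
ee_rot: [-0.001, -0.002, 1.0, 0.0]
force: [-9.5, 4.8, 17.4]
grip_width: 0.243
```

Call:
play_rows(
  plan=[
    [0, 0, -2, 0, 0, 0, -1],
    [0, 0, -1, 0, 0, 0, -1],
  ],
)

```text
time_s: 16.98
eef_pos: [520.9, -303.3, 25.2]
ee_rot: [-0.001, -0.002, 1.0, 0.0]
force: [-1.2, 2.2, 1.7]
grip_width: 0.242
```

Call:
play_rows(
  plan=[
    [0, 0, 0, 0, 0, 0, -0.3],
    [0, 0, 0, 0, 0, 0, 0.3],
    [0, 0, 0, 0, 0, 0, 0.3],
    [0, 0, 0, 0, 0, 0, 0.3],
    [0, 0, 15, 0, 0, 0, 0.3],
  ],
)

```text
time_s: 17.4
eef_pos: [520.2, -302.9, 38.6]
ee_rot: [-0.002, -0.002, 1.0, 0.001]
force: [-0.1, -0.6, 0.1]
grip_width: 0.648
```

Call:
play_rows(
  plan=[
    [0, 0, 30, 0, 0, 0, 0.5],
    [0, 0, 40, 0, 0, 0, 1],
    [0, 10, 40, 0, 0, 0, 1],
    [-7, 36, 10, 0, 0, 0.04, 1],
    [-7, 38, 0, 0, 0, 0.04, 1],
  ],
)

```text
time_s: 17.82
eef_pos: [505.3, -221.9, 163.2]
ee_rot: [-0.002, -0.04, 0.999, 0.001]
force: [1.9, 0.4, 0.1]
grip_width: 0.998
```

Call:
play_rows(
  plan=[
    [-7, 38, 0, 0, 0, 0.04, 1],
    [-7, 38, 0, 0, 0, 0.04, 1],
    [-7, 38, 0, 0, 0, 0.01, 1],
    [-7, 38, 0, 0, 0, 0, 1],
    [-7, 38, 0, 0, 0, 0, 1],
  ],
)

```text
time_s: 18.23
eef_pos: [467.8, -25.3, 165.1]
ee_rot: [0.001, -0.086, 0.996, -0.001]
force: [0.9, -0.1, -0.2]
grip_width: 1.001
```

Call:
play_rows(
  plan=[
    [-7, 38, 0, 0, 0, 0, 1],
    [-7, 38, 0, 0, 0, 0, 1],
    [-7, 38, 0, 0, 0, 0, 1],
    [-5, 20, 0, 0, 0, 0, 1],
    [0, 0, 0, 0, 0, 0, 1],
  ],
)

```text
time_s: 18.65
eef_pos: [437.3, 120.0, 165.6]
ee_rot: [0.001, -0.088, 0.996, -0.0]
force: [0.8, -1.2, 0.1]
grip_width: 1.002
```

```bash
python3 - <<'E'
from h import *; from rig import optics
st()
c=optics.capture("top");s=optics.capture("scene")
m=(s["img"].max(2)<62).astype(np.uint8)*255; 
cv2.imwrite("pics/pr.png",np.hstack([cv2.resize(s["img"][100:150,205:255],(390,390),interpolation=3),cv2.resize(c["img"][215:265,180:230],(390,390),interpolation=3)]))
E
```

```text
t18.6 pos [437.3 120.  165.6] fix ax,ay,az [ 0.001  0.002 -0.177] F [ 0.8 -1.2  0.1] w 85.1 q6 -1.74
```

View pics/pr.png

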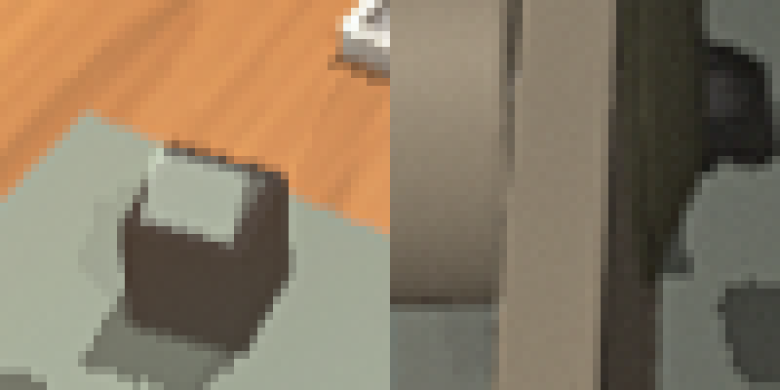

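```bash
python3 - <<'E'
from h import *; from rig import optics
s=optics.capture("scene")
S=lambda x,y,z:onz(s,205+x/7.8-.44,100+y/7.8-.44,z)[:2]
f,l,r=S(245,352,0),S(133,325,0),S(293,278,0)
print(f,l,r,(l+r)/2)
for a in(l,r): d=a-f;print(np.hypot(*d),np.degrees(np.arctan2(d[1],d[0])))
f2,r2=S(238,245,44),S(288,172,44)
d=r2-f2;print(f2,r2,np.hypot(*d),np.degrees(np.arctan2(d[1],d[0])))
E
```

```text
[464.3 117.2] [427.6 109.6] [460.9 152.5] [444.25 131.05]
37.47866059506395 -168.30030633066173
35.46336137480484 95.50160272494769
[462.5 119.1] [459.4 153.9] 34.937801877050035 95.0904978331817
```

Call:
play_rows(
  plan=[
    [4, 10, -30, 0, 0, 0, 1],
    [0, 0, -30, 0, 0, 0, 1],
    [0, 0, -20, 0, 0, 0, 1],
    [0, 0, -5, 0, 0, 0, 1],
    [0, 0, 0, 0, 0, 0, 1],
  ],
)

```text
time_s: 19.22
eef_pos: [446.2, 121.0, 78.8]
ee_rot: [0.004, -0.082, 0.997, -0.001]
force: [-0.4, -0.1, 0.4]
grip_width: 1.003
```

```bash
python3 -c "
from h import *
st()"
```

```text
t19.2 pos [446.2 121.   78.8] fix ax,ay,az [ 0.003  0.008 -0.165] F [-0.4 -0.1  0.4] w 85.2 q6 -1.72
```

Call:
play_rows(
  plan=[
    [-3, 8, -5, 0, 0.008, 0.01, 1],
    [0, 0, -2, 0, 0, 0, 1],
    [0, 0, 0, 0, 0, 0, 1],
  ],
)

```text
time_s: 19.47
eef_pos: [444.7, 128.1, 73.4]
ee_rot: [0.001, -0.086, 0.996, -0.001]
force: [-1.2, -0.2, 0.1]
grip_width: 1.001
```

```bash
python3 -c "
from h import *
st()"
```

```text
t19.5 pos [444.7 128.1  73.4] fix ax,ay,az [ 0.003  0.002 -0.173] F [-1.2 -0.2  0.1] w 85.1 q6 -1.71
```

Call:
play_rows(
  plan=[
    [-2, 2, -20, 0, 0.002, 0, 1],
    [0, 0, -20, 0, 0, 0, 1],
    [0, 0, -14, 0, 0, 0, 1],
    [0, 0, -7, 0, 0, 0, 1],
    [0, 0, 0, 0, 0, 0, 1],
  ],
)

```text
time_s: 19.88
eef_pos: [446.4, 130.5, 14.8]
ee_rot: [0.006, -0.087, 0.996, -0.002]
force: [-1.3, 0.2, 0.3]
grip_width: 1.003
```

```bash
python3 -c "
from h import *
st()"
```

```text
t19.9 pos [446.4 130.5  14.8] fix ax,ay,az [ 0.003  0.011 -0.174] F [-1.3  0.2  0.3] w 85.2 q6 -1.71
```

Call:
play_rows(
  plan=[
    [-4, 0, -6, 0, 0.011, 0, 0.6],
    [0, 0, -1, 0, 0, 0, -1],
    [0, 0, -1, 0, 0, 0, -1],
    [0, 0, 0, 0, 0, 0, -1],
    [0, 0, 0, 0, 0, 0, -1],
  ],
)

```text
time_s: 20.3
eef_pos: [443.8, 130.6, 9.2]
ee_rot: [0.002, -0.087, 0.996, -0.001]
force: [1.0, 0.6, -1.7]
grip_width: 0.464
```

Call:
play_rows(
  plan=[
    [0, 0, 0, 0, 0, 0, -1],
    [0, 0, 0, 0, 0, 0, -1],
  ],
)

```text
time_s: 20.47
eef_pos: [443.9, 130.6, 9.5]
ee_rot: [0.002, -0.087, 0.996, -0.001]
force: [-0.3, -0.2, -1.7]
grip_width: 0.465
```

```bash
python3 -c "
from h import *
st()"
```

```text
t20.5 pos [443.9 130.6   9.5] fix ax,ay,az [ 0.002  0.004 -0.174] F [-0.3 -0.2 -1.7] w 39.5 q6 -1.71
```

Call:
play_rows(
  plan=[
    [0, 0, 8, 0, 0.004, 0, -1],
    [0, 0, 30, 0, 0, 0, -1],
    [0, 0, 40, 0, 0, 0, -1],
    [0, -10, 40, 0, 0, 0, -1],
    [0, -37, 5, 0, 0, 0, -1],
  ],
)

```text
time_s: 20.88
eef_pos: [440.7, 85.8, 137.4]
ee_rot: [-0.004, -0.089, 0.996, -0.001]
force: [2.6, -0.3, -1.1]
grip_width: 0.466
```

Call:
play_rows(
  plan=[
    [0, -38, 0, 0, 0, 0, -1],
    [0, -38, 0, 0, 0, 0, -1],
    [0, -38, 0, 0, 0, 0, -1],
    [0, -38, 0, 0, 0, 0, -1],
    [0, -38, 0, 0, 0, 0, -1],
  ],
)

```text
time_s: 21.3
eef_pos: [440.4, -110.6, 145.2]
ee_rot: [0.002, -0.093, 0.996, -0.002]
force: [1.6, -0.1, -0.8]
grip_width: 0.464
```

Call:
play_rows(
  plan=[
    [0, -38, 0, 0, 0, 0, -1],
    [0, -38, 0, 0, 0, 0, -1],
    [0, -38, 0, 0, 0, 0, -1],
    [0, -38, 0, 0, 0, 0, -1],
    [0, -20, 0, 0, 0, 0, -1],
  ],
)

```text
time_s: 21.72
eef_pos: [437.5, -294.0, 148.9]
ee_rot: [0.002, -0.091, 0.996, -0.003]
force: [1.0, 0.7, -1.8]
grip_width: 0.463
```

```bash
python3 -c "
from h import *
st()"
```

```text
t21.7 pos [ 437.5 -294.   148.9] fix ax,ay,az [ 0.007  0.005 -0.182] F [ 1.   0.7 -1.8] w 39.4 q6 -2.57
```

Call:
play_rows(
  plan=[
    [4, -14, -10, 0.007, 0.005, 0, -1],
    [0, -2, -30, 0, 0, 0, -1],
    [0, 0, -30, 0, 0, 0, -1],
    [0, 0, -15, 0, 0, 0, -1],
    [0, 0, 0, 0, 0, 0, -1],
  ],
)

```text
time_s: 22.13
eef_pos: [440.4, -317.7, 64.7]
ee_rot: [0.002, -0.087, 0.996, -0.002]
force: [-0.2, 0.6, -1.8]
grip_width: 0.463
```

```bash
python3 -c "
from h import *
st()"
```

```text
t22.1 pos [ 440.4 -317.7   64.7] fix ax,ay,az [ 0.004  0.003 -0.175] F [-0.2  0.6 -1.8] w 39.4 q6 -2.59
```

Contact expected at z≈12.5.

Call:
play_rows(
  plan=[
    [1, 2, -20, 0.004, 0.003, 0, -1],
    [0, 0, -15, 0, 0, 0, -1],
    [0, 0, -6, 0, 0, 0, -1],
    [0, 0, 0, 0, 0, 0, -1],
  ],
)

```text
time_s: 22.47
eef_pos: [442.4, -316.4, 26.5]
ee_rot: [0.001, -0.088, 0.996, -0.001]
force: [-0.5, 0.0, -1.7]
grip_width: 0.463
```

```bash
python3 -c "
from h import *
st()"
```

```text
t22.5 pos [ 442.4 -316.4   26.5] fix ax,ay,az [ 0.002  0.002 -0.175] F [-0.5  0.  -1.7] w 39.4 q6 -2.58
```

Call:
play_rows(
  plan=[
    [0, 0, -7, 0, 0, 0, -1],
    [0, 0, -3, 0, 0, 0, -1],
    [0, 0, -1, 0, 0, 0, -1],
  ],
)

```text
time_s: 22.72
eef_pos: [443.6, -317.5, 18.1]
ee_rot: [0.003, -0.088, 0.996, -0.003]
force: [-0.4, -0.9, -2.2]
grip_width: 0.467
```

Call:
play_rows(
  plan=[
    [0, 0, -2.5, 0.003, 0.003, 0, -1],
    [0, 0, -1, 0, 0, 0, -1],
  ],
)

```text
time_s: 22.88
eef_pos: [444.0, -317.9, 15.4]
ee_rot: [0.002, -0.088, 0.996, -0.002]
force: [0.7, -0.1, -1.4]
grip_width: 0.463
```

Call:
play_rows(
  plan=[
    [-1, 1, -2.5, 0.004, 0.004, 0, -1],
    [0, 0, -1.5, 0, 0, 0, -1],
  ],
)

```text
time_s: 23.05
eef_pos: [443.1, -317.0, 11.7]
ee_rot: [-0.0, -0.088, 0.996, 0.0]
force: [-8.7, 7.9, 22.8]
grip_width: 0.464
```

Call:
play_rows(
  plan=[
    [0, 0, -2, 0, 0, 0, -1],
    [0, 0, -1, 0, 0, 0, -1],
  ],
)

```text
time_s: 23.22
eef_pos: [443.2, -317.1, 11.8]
ee_rot: [-0.0, -0.088, 0.996, 0.0]
force: [-1.5, 1.8, 2.2]
grip_width: 0.466
```

Call:
play_rows(
  plan=[
    [0, 0, 0, 0, 0, 0, 0.2],
    [0, 0, 0, 0, 0, 0, 0.4],
    [0, 0, 0, 0, 0, 0, 0.4],
    [0, 0, 0, 0, 0, 0, 0.4],
    [0, 0, 10, 0, 0, 0, 0.4],
  ],
)

```text
time_s: 23.63
eef_pos: [442.9, -316.8, 21.3]
ee_rot: [-0.001, -0.088, 0.996, 0.001]
force: [-0.3, 0.0, -0.2]
grip_width: 0.7
```

Call:
play_rows(
  plan=[
    [0, 0, 25, 0, 0, 0, 0.4],
    [0, 0, 40, 0, 0, 0, 1],
    [0, 5, 40, 0, 0, -0.05, 1],
    [7, 20, 40, 0, 0, -0.1, 1],
    [12, 33, 10, 0, 0, -0.12, 1],
  ],
)

```text
time_s: 24.05
eef_pos: [458.5, -262.0, 179.2]
ee_rot: [-0.001, 0.053, 0.999, 0.003]
force: [0.8, 0.7, -0.5]
grip_width: 1.0
```

```bash
python3 - <<'E'
from h import *; from rig import optics
st()
c=optics.capture("top");s=optics.capture("scene")
cv2.imwrite("pics/mm.png",np.hstack([cv2.resize(s["img"][130:190,265:325],(390,390),interpolation=3),cv2.resize(c["img"][155:215,180:240],(390,390),interpolation=3)]))
E
```

```text
t24.1 pos [ 458.5 -262.   179.2] fix ax,ay,az [-0.006 -0.001  0.106] F [ 0.8  0.7 -0.5] w 85.0 q6 -2.21
```

View pics/mm.png

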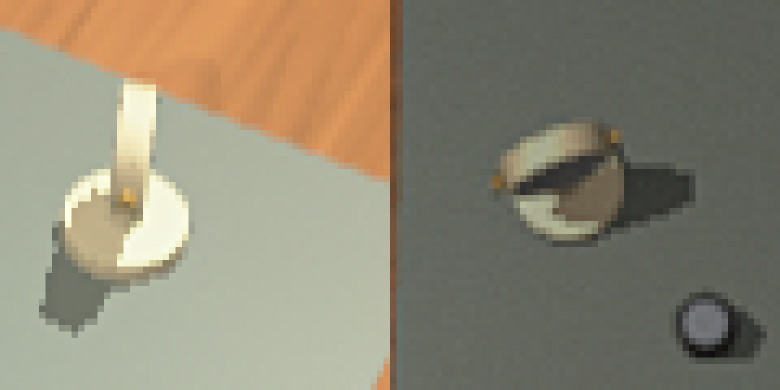

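```bash
python3 - <<'E'
from h import *; from rig import optics
c=optics.capture("top");s=optics.capture("scene")
T=lambda x,y,z:onz(c,180+x/6.5-.42,155+y/6.5-.42,z)[:2]
S=lambda x,y,z:onz(s,265+x/6.5-.42,130+y/6.5-.42,z)[:2]
for z in(42,46,50):
  a,b=T(107,183,z),T(227,135,z);d=b-a;print(z,a,b,(a+b)/2,np.hypot(*d),np.degrees(np.arctan2(d[1],d[0])),"scene near",S(128,197,z))
print("foot",S(126,218,10),T(178,183,10),"top",S(137,83,68))
E
```

```text
42 [586.4 139.4] [604.8  93. ] [595.6 116.2] 49.91512796738079 -68.3691131634821 scene near [602.5  97.8]
46 [585.5 138.9] [603.8  92.7] [594.65 115.8 ] 49.692353536535165 -68.39128859711627 scene near [603.8  94.5]
50 [584.5 138.3] [602.7  92.3] [593.6 115.3] 49.469586616425275 -68.41366375089828 scene near [605.1  91.3]
foot [595.9 114.5] [593.4 115.6] top [590.8 123.9]
```

Call:
play_rows(
  plan=[
    [13, 36, 0, 0, 0, -0.1, 1],
    [13, 36, 0, 0, 0, -0.1, 1],
    [13, 36, 0, 0, 0, -0.1, 1],
    [13, 36, 0, 0, 0, -0.1, 1],
    [13, 36, 0, 0, 0, -0.1, 1],
  ],
)

```text
time_s: 24.67
eef_pos: [520.1, -82.7, 168.9]
ee_rot: [-0.006, 0.304, 0.953, 0.007]
force: [0.7, -0.8, -0.0]
grip_width: 1.0
```

Call:
play_rows(
  plan=[
    [13, 36, -5, 0, 0, -0.1, 1],
    [13, 36, -5, 0, 0, -0.1, 1],
    [13, 36, -5, 0, 0, -0.1, 1],
    [13, 36, -5, 0, 0, -0.1, 1],
    [10, 25, -5, 0, 0, -0.1, 1],
  ],
)

```text
time_s: 25.08
eef_pos: [583.0, 91.3, 138.2]
ee_rot: [-0.008, 0.538, 0.843, 0.007]
force: [0.2, -0.7, 0.3]
grip_width: 1.0
```

Call:
play_rows(
  plan=[
    [0, 0, 0, 0, 0, -0.05, 1],
    [0, 0, 0, 0, 0, 0, 1],
    [0, 0, 0, 0, 0, 0, 1],
  ],
)

```text
time_s: 25.33
eef_pos: [582.8, 94.2, 132.8]
ee_rot: [-0.012, 0.558, 0.83, 0.005]
force: [-0.1, -0.7, -0.3]
grip_width: 1.001
```

```bash
cat >> h.py <<'E'
def ax():
    from rig import sense
    from scipy.spatial.transform import Rotation as R
    w,x,y,z=sense()["ee_rot"]; m=R.from_quat([x,y,z,w]).as_matrix()
    j=m[:,1]; t=np.cross(m[:,2],[0,0,-1]); print("jaw deg",np.degrees(np.arctan2(j[1],j[0])).round(1),"tilt fix",t.round(3))
E
python3 -c "
from h import *
st();ax()"
```

```text
t25.3 pos [582.8  94.2 132.8] fix ax,ay,az [-0.01  -0.023  1.116] F [-0.1 -0.7 -0.3] w 85.1 q6 -0.44
jaw deg 22.2 tilt fix [-0.022 -0.014 -0.   ]
```

Call:
play_rows(
  plan=[
    [7, 11, -5, -0.011, -0.007, 0, 1],
    [5, 9, -10, -0.011, -0.007, -0.01, 1],
    [0, 0, -10, 0, 0, 0, 1],
    [0, 0, 0, 0, 0, 0, 1],
  ],
)

```text
time_s: 25.67
eef_pos: [595.9, 111.3, 105.1]
ee_rot: [0.001, 0.561, 0.828, -0.001]
force: [-0.4, -0.5, -0.5]
grip_width: 1.0
```

```bash
python3 - <<'E'
from h import *; from rig import optics
st();ax()
c=optics.capture("top");s=optics.capture("scene")
cv2.imwrite("pics/m2.png",cv2.resize(s["img"][90:200,230:340],(440,440),interpolation=3))
E
```

```text
t25.7 pos [595.9 111.3 105.1] fix ax,ay,az [2.000e-03 1.000e-03 1.122e+00] F [-0.4 -0.5 -0.5] w 85.0 q6 -0.39
jaw deg 21.8 tilt fix [ 0.003 -0.     0.   ]
```

View pics/m2.png

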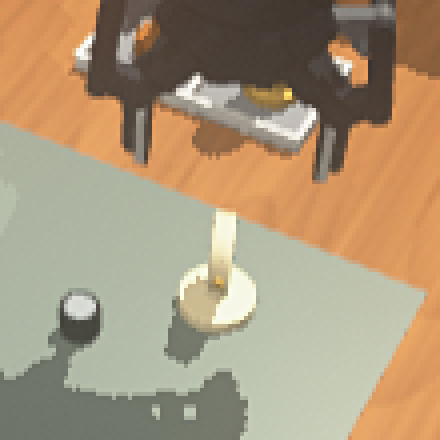

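Call:
play_rows(
  plan=[
    [-1, 4, -20, 0.003, 0, 0, 1],
    [0, 0, -25, 0, 0, 0, 1],
    [0, 0, -18, 0, 0, 0, 1],
    [0, 0, -6, 0, 0, 0, 1],
    [0, 0, 0, 0, 0, 0, 1],
  ],
)

```text
time_s: 26.18
eef_pos: [597.4, 112.5, 39.8]
ee_rot: [0.004, 0.561, 0.828, 0.003]
force: [0.5, 0.1, 0.8]
grip_width: 0.997
```

```bash
python3 -c "
from h import *
st();ax()"
```

```text
t26.2 pos [597.4 112.5  39.8] fix ax,ay,az [-0.006  0.008  1.123] F [0.5 0.1 0.8] w 84.8 q6 -0.39
jaw deg 21.7 tilt fix [-0.001  0.01   0.   ]
```

Call:
play_rows(
  plan=[
    [-2, 3, -8, 0, 0.01, 0, 1],
    [0, 0, -2, 0, 0, 0, 0.5],
    [0, 0, 0, 0, 0, 0, -1],
    [0, 0, 0, 0, 0, 0, -1],
    [0, 0, 0, 0, 0, 0, -1],
  ],
)

```text
time_s: 26.6
eef_pos: [597.3, 115.1, 33.0]
ee_rot: [0.001, 0.561, 0.828, 0.001]
force: [-0.4, 0.0, 0.3]
grip_width: 0.454
```

Call:
play_rows(
  plan=[
    [0, 0, 0, 0, 0, 0, -1],
    [0, 0, 0, 0, 0, 0, -1],
    [0, 0, 0, 0, 0, 0, -1],
  ],
)

```text
time_s: 26.85
eef_pos: [597.7, 115.1, 34.2]
ee_rot: [0.002, 0.561, 0.828, 0.002]
force: [1.2, -0.4, -1.4]
grip_width: 0.136
```

```bash
python3 -c "
from h import *
st();ax()"
```

```text
t26.9 pos [597.7 115.1  34.2] fix ax,ay,az [-0.004  0.004  1.123] F [ 1.2 -0.4 -1.4] w 11.6 q6 -0.38
jaw deg 21.7 tilt fix [-0.001  0.006  0.   ]
```

Call:
play_rows(
  plan=[
    [0, 0, 3, 0, 0.006, 0, -1],
    [0, 0, 15, 0, 0, 0, -1],
    [0, 0, 35, 0, 0, 0, -1],
    [0, 0, 38, 0, 0, 0, -1],
    [0, -15, 25, 0, 0, 0, -1],
  ],
)

```text
time_s: 27.27
eef_pos: [592.9, 101.6, 148.0]
ee_rot: [-0.007, 0.561, 0.828, -0.004]
force: [0.2, -0.1, -1.2]
grip_width: 0.134
```

Call:
play_rows(
  plan=[
    [0, -37, 0, 0, 0, 0, -1],
    [0, -37, 0, 0, 0, 0, -1],
    [0, -37, 0, 0, 0, 0, -1],
    [0, -37, 0, 0, 0, 0, -1],
    [0, -37, 0, 0, 0, 0, -1],
  ],
)

```text
time_s: 27.68
eef_pos: [594.5, -85.2, 157.7]
ee_rot: [-0.002, 0.557, 0.831, -0.001]
force: [-0.1, 0.2, -2.2]
grip_width: 0.136
```

Call:
play_rows(
  plan=[
    [0, -37, 0, 0, 0, 0, -1],
    [0, -37, 0, 0, 0, 0, -1],
    [0, -37, 0, 0, 0, 0, -1],
    [0, -37, 0, 0, 0, 0, -1],
    [0, -20, 0, 0, 0, 0, -1],
  ],
)

```text
time_s: 28.1
eef_pos: [592.2, -264.5, 159.0]
ee_rot: [-0.002, 0.558, 0.83, -0.001]
force: [0.2, -0.4, -1.4]
grip_width: 0.139
```

```bash
python3 -c "
from h import *
st();ax()"
```

```text
t28.1 pos [ 592.2 -264.5  159. ] fix ax,ay,az [ 0.002 -0.004  1.115] F [ 0.2 -0.4 -1.4] w 11.8 q6 -0.99
jaw deg 22.2 tilt fix [-0.001 -0.005 -0.   ]
```

Call:
play_rows(
  plan=[
    [8, -22, -10, 0, -0.005, 0, -1],
    [0, 0, -30, 0, 0, 0, -1],
    [0, 0, -30, 0, 0, 0, -1],
    [0, 0, -15, 0, 0, 0, -1],
    [0, 0, 0, 0, 0, 0, -1],
  ],
)

```text
time_s: 28.52
eef_pos: [598.8, -295.3, 72.1]
ee_rot: [0.002, 0.561, 0.828, -0.0]
force: [0.3, 0.4, -1.8]
grip_width: 0.133
```

```bash
python3 -c "
from h import *
st();ax()"
```

```text
t28.5 pos [ 598.8 -295.3   72.1] fix ax,ay,az [0.    0.003 1.122] F [ 0.3  0.4 -1.8] w 11.3 q6 -1.01
jaw deg 21.7 tilt fix [0.002 0.003 0.   ]
```

Contact expected at z≈37; lower to about 50 and look.

Call:
play_rows(
  plan=[
    [2, 4, -14, 0.002, 0.003, 0, -1],
    [0, 0, -6, 0, 0, 0, -1],
    [0, 0, 0, 0, 0, 0, -1],
  ],
)

```text
time_s: 28.77
eef_pos: [601.4, -291.0, 52.0]
ee_rot: [-0.0, 0.561, 0.828, 0.0]
force: [-0.3, -0.6, -1.0]
grip_width: 0.132
```

```bash
python3 - <<'E'
from h import *; from rig import optics
st();ax()
s=optics.capture("scene")
cv2.imwrite("pics/p3.png",cv2.resize(s["img"][200:360,50:230],None,fx=3,fy=3,interpolation=3))
E
```

```text
t28.8 pos [ 601.4 -291.    52. ] fix ax,ay,az [-0.    -0.     1.122] F [-0.3 -0.6 -1. ] w 11.2 q6 -1.01
jaw deg 21.8 tilt fix [-0. -0. -0.]
```

View pics/p3.png

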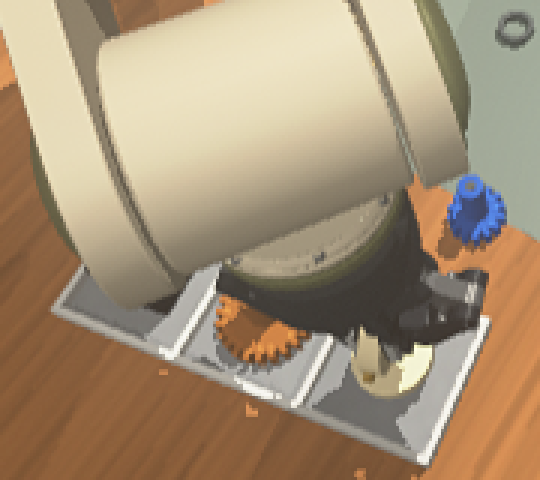

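Call:
play_rows(
  plan=[
    [0, 0, -7, 0, 0, 0, -1],
    [0, 0, -3, 0, 0, 0, -1],
    [0, 0, -1, 0, 0, 0, -1],
  ],
)

```text
time_s: 29.07
eef_pos: [602.8, -291.1, 43.2]
ee_rot: [0.002, 0.561, 0.828, -0.0]
force: [0.2, 0.3, -1.5]
grip_width: 0.135
```

Call:
play_rows(
  plan=[
    [0, 0, -3, 0, 0.003, 0, -1],
    [0, 0, -1, 0, 0, 0, -1],
  ],
)

```text
time_s: 29.23
eef_pos: [603.0, -291.2, 39.4]
ee_rot: [0.001, 0.561, 0.828, -0.001]
force: [-0.4, -0.2, -0.6]
grip_width: 0.13
```

```bash
python3 -c "
from h import *
st();ax()"
```

```text
t29.2 pos [ 603.  -291.2   39.4] fix ax,ay,az [0.002 0.003 1.121] F [-0.4 -0.2 -0.6] w 11.1 q6 -1.0
jaw deg 21.8 tilt fix [0.003 0.001 0.   ]
```

Call:
play_rows(
  plan=[
    [-1, 0, -2, 0.003, 0.002, 0, -1],
    [0, 0, -1, 0, 0, 0, -1],
  ],
)

```text
time_s: 29.4
eef_pos: [602.0, -291.4, 36.5]
ee_rot: [-0.0, 0.561, 0.828, -0.0]
force: [-0.1, 0.6, 2.1]
grip_width: 0.134
```

Call:
play_rows(
  plan=[
    [0, 0, -2, 0, 0, 0, -1],
    [0, 0, -1, 0, 0, 0, -1],
  ],
)

```text
time_s: 29.57
eef_pos: [602.3, -291.7, 36.4]
ee_rot: [0.0, 0.56, 0.828, -0.0]
force: [-1.1, 0.2, 0.6]
grip_width: 0.135
```

Call:
play_rows(
  plan=[
    [0, 0, 0, 0, 0, 0, -0.4],
    [0, 0, 0, 0, 0, 0, 0.1],
    [0, 0, 0, 0, 0, 0, 0.1],
    [0, 0, 0, 0, 0, 0, 0.1],
    [0, 0, 10, 0, 0, 0, 0.1],
  ],
)

```text
time_s: 29.98
eef_pos: [601.9, -291.5, 45.4]
ee_rot: [-0.0, 0.561, 0.828, -0.0]
force: [0.2, -0.6, 0.2]
grip_width: 0.545
```

Call:
play_rows(
  plan=[
    [0, 0, 25, 0, 0, 0, 0.1],
    [0, 0, 40, 0, 0, 0, 0.1],
    [0, 0, 40, 0, 0, 0, 0.1],
    [0, 20, 20, 0, 0, 0, 0.1],
    [-15, 35, 10, 0, 0, 0, 0.1],
  ],
)

```text
time_s: 30.4
eef_pos: [585.4, -239.2, 186.0]
ee_rot: [-0.001, 0.563, 0.827, -0.0]
force: [0.1, 0.3, -0.2]
grip_width: 0.547
```

Call:
play_rows(
  plan=[
    [-25, 33, 5, 0, 0, 0, 0.1],
    [-25, 33, 5, 0, 0, 0, 0.1],
    [-25, 33, 5, 0, 0, 0, 0.1],
    [-25, 33, 5, 0, 0, 0, 0.1],
    [-25, 33, 5, 0, 0, 0, 0.1],
  ],
)

```text
time_s: 30.82
eef_pos: [459.8, -73.2, 216.9]
ee_rot: [0.004, 0.564, 0.826, 0.0]
force: [1.0, 0.4, 0.9]
grip_width: 0.546
```

Call:
play_rows(
  plan=[
    [-15, 25, 5, 0, 0, 0, 0.1],
    [-5, 10, 0, 0, 0, 0, 0.1],
    [0, 0, 0, 0, 0, 0, 0.1],
  ],
)

```text
time_s: 31.07
eef_pos: [435.3, -32.2, 225.6]
ee_rot: [0.006, 0.562, 0.827, 0.001]
force: [0.3, -0.4, 0.4]
grip_width: 0.545
```

```bash
python3 - <<'E'
from h import *; from rig import optics
st();ax()
s=optics.capture("scene");c=optics.capture("top")
cv2.imwrite("pics/f1.png",cv2.resize(s["img"],(800,600),interpolation=3))
cv2.imwrite("pics/f2.png",cv2.resize(c["img"][130:280,100:420],None,fx=2.5,fy=2.5,interpolation=3))
E
```

```text
t31.1 pos [435.3 -32.2 225.6] fix ax,ay,az [-0.003  0.012  1.124] F [ 0.3 -0.4  0.4] w 46.4 q6 -0.72
jaw deg 21.6 tilt fix [0.005 0.011 0.   ]
```

View pics/f1.png

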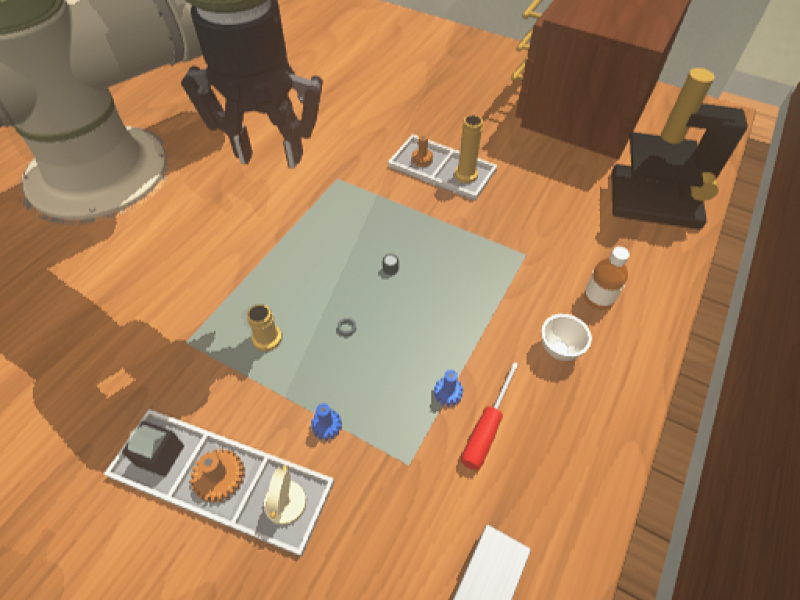

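View pics/f2.png

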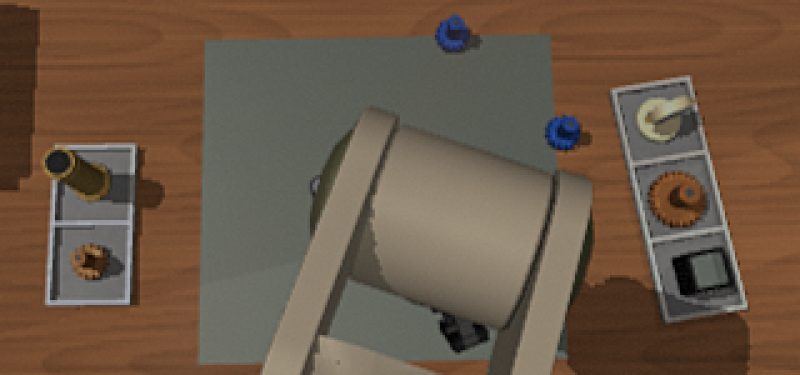

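```bash
python3 -c "
from rig import ctrl
print(ctrl.finish_job())"
```

```text
the job is handed in; nothing more can be done
None
```

Both kits are made up and the job is handed in at about 31 s of the 120 s allowed; no verdict was reported.

- **Two-compartment tray:** the long brass tube is in the far compartment and the small gear in the near one.
- **Three-compartment tray:** the prism cell is near, the large gear in the middle and the mirror mount far.
- **How they were set down:** I lowered each piece in small steps until the force or a stalled height showed it was on the floor, then released it. The floor showed at the grip height plus about 3 mm for the tube, small gear and large gear. For the prism cell and mirror mount it was plus 2.2 mm. The highest tool force I saw was about 26 N, while setting down the prism cell.
- **Last checks:** the last scene view shows all five pieces upright inside their compartments. It also shows the short spare tube and both blue gears standing, with the gripper clear of everything. In the last top view the arm hid the short tube. The large gear and prism cell looked off centre there, which I put down to the camera's angle on tall pieces; the scene view and arm positions put them near the middle.
- **Disagreements:** the two cameras differed by about 1–4 mm on most pieces. My first rough scene reading of the prism cell was about 12 mm off, so I measured it again before gripping. The arm drifted a few mm and up to about 0.03 rad between moves, and I corrected that before each grip and set-down. The exception is the tube, which I gripped about 8 mm off its measured position, so it may have been nudged sideways before the lift.

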